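# Fetch the sample carrier from the transfer bay with the long hook

## Robot

A 6-joint arm with a two-finger parallel gripper is mounted at the origin on the work surface. World frame = base frame: x ahead of the robot, y to its left, z up, the work surface at z = 0. Lengths are in m, angles in degrees, forces in N, time in s.
With the tool pointing down it reaches from about 0.3 to 0.75 m from the base axis. Payload 8.5 kg.
Tool frame: the origin (TCP) lies on the centre line of the jaws, within the pads' length; the fingertips stand 19 mm ahead of it and the grasp point (between the pads) is the TCP (env.tcp_to_tips is the z of the fingertips in the tool frame, in m); z points along the fingers, y is the line along which they close (so a half turn about z gives the same grasp; the last joint's range is limited). The gripper opens to 85 mm and grips with 20 to 120 N. Pads are 22 mm wide; open, the fingers measure 114 mm over their backs; the gripper's body (76 mm by 85 mm) begins 54 mm behind the grasp point. The pads swing forward as they close: fully open they stand 13 mm farther back than shut.
Start: joints at [-85.388, 21.807, 74.336, -0, 83.858, -12.336], TCP at [0.16, -0.526, 0.25] pointing down, gripper open.
Joint ranges: [-178.18, 178.18], [-50.72, 133.34], [12.68, 142.11], [-81.47, 261.47], [9.98, 163.14], [-165.26, 165.26]. Speed limits (degrees/s): [136.94, 136.94, 180, 180, 180, 180].

## Interface

Orientations are given as a 3x3 rotation matrix whose columns are the frame's x, y, z axes.
In Python, from rig import env gives the robot as it stands.
- The arm moves only by the tool servo_tool, never from a script. Its argument "steps" is a list of rows, each an object of numbers: "tx", "ty", "tz": the shift along the world's x, y, z in cm; "yaw": the turn about the world's z in degrees; "claw": the finger opening in cm, from 0 to 8.54. In form: [{"tx": .., "ty": .., "tz": .., "yaw": .., "claw": ..}, ...]. A call has 1 to 20 rows; each row shifts and turns the commanded pose from where the row before left it; what a row does not reach is not made up. A row lasts 1/10 s, in which the tool goes at most 50 mm and 8.59 degrees, less where a joint would pass 70% of its speed; a pose out of reach is approached as far as the arm can. A call with a gripper value outside its range is refused whole. The fingers move at their own pace and stop on an object; "newtons" is the grip in N (left out, the last holds). Time passes only in rows, so rows that do not move let the fingers close. It gives the time, the measured TCP pose, the force, the opening and the grip force at its end, in the units of the state.
- env.observe(): the state, without advancing time (a new reading comes with each control period).
- env.get_image(name): name is "scene" or "top" or "wrist"; returns (picture, depth): 480x640x3 uint8, red, green, blue; 480x640 float32, m along the optical axis (not along the pixel's ray), 0 where there is no reading.
- env.camera_model(name): a dict with "fovy" (degrees; the focal length in pixels is half the picture's height over the tangent of half this angle, whatever the lens; pixels are square), "cx", "cy" (the principal point, pixels), "dist_coeffs" ([k1, k2, p1, p2, k3] as OpenCV has them; the pictures are not rectified), "T" (4x4, takes a point from camera to world coordinates). Camera axes: x right, y down, z forward; pixel columns grow to the right and rows downward; lengths in m; the calibration is good to about 2 mm. A picture is of the moment at which its call begins: read the wrist's pose just before it. camera_model takes no time and is no camera call; for the wrist camera it gives the pose at the moment of the call.
- env.close_job(): hands the job in; it is judged then, once.
The state is a dict: "time_s": time; "q": joint angles; "qvel": joint speeds; "joint_efforts": joint torques, N m; "position": TCP position; "tool_rot": TCP orientation; "ft_force": force on the tool from outside, world axes, zero at the start; "wrist_torque": the same for the moment, N m; "grip_width": finger opening in m; "gripper_force": force on a finger pad.
Only numpy, scipy, OpenCV 4.12 (cv2) and the standard library are available. Lean on these libraries where they do the work, as an engineer would, in place of code of your own. Each camera call takes 0.05 s, during which the arm holds its last target. There are 200 camera calls.

## Task

The sample carrier is deep inside the narrow transfer bay, out of reach of the hand: take the picker, catch the carrier's blue bail with its hook and draw the carrier right out of the mouth onto the open shelf. Stand the picker back on its foot anywhere on the open bench, and set the carrier down gently on the copper plate of the probe stage, upright, centred and square with the plate, long side along long side. Keep the carrier upright throughout and leave the other things where they are.

Things in the scene. Friction and masses are not known exactly. Their poses are not given: they have to be found in the camera images.
- picker: Long hook standing on the bench. Origin: centre of its handle's underside; x along the rod to the hook, z up. Orange handle 90 mm long (x), 20 mm thick (y), top at z = 46 mm, on a black foot 90 x 36 x 5 mm; it stands by itself. Steel rod 8 mm thick, axis at z = 40 mm, runs from the handle to x = 220 mm, then turns straight down to z = 14 mm. About 0.2 kg, balanced within the handle.
- picker_hook (a point): Lowest point of the picker's hook, at (220, 0, 14) mm in the picker's frame.
- carrier: Sample carrier, loose on the bay's floor, long axis along the bay. White base 70 (x) x 44 (y) x 16 mm tall with two copper chips. Origin: centre of its underside, z up. About 0.2 kg. A blue bail stands over its middle; lift it by the bail's bar.
- carrier_bar (a point): Centre of the bail's bar, 41 mm above the carrier's underside. Bar along the carrier's y, 10 x 10 mm in section, 42 mm long, top 46 mm above the underside, on two posts at its ends; the opening under it is 30 mm wide and 20 mm high. A hook let down behind it draws the carrier.
- bay: Fixed narrow tunnel: clear side walls, closed back, roof of aluminium bars. Origin: at bench level under the centre of the open mouth (blue edges); x points into the bay, z up. Inside 64 mm wide, 197 mm deep, floor at z = 6 mm, roof at z = 106 mm; outside 80 mm wide, 112 mm tall. Its floor goes on outside as an open shelf 80 mm wide, to x = -125 mm. The carrier starts 95 to 132 mm deep.
- stage: Probe stage, fixed: two black tiers 130 (x) x 110 (y) mm with a copper plate on top, 100 mm long (x) by 74 mm wide (y), its upper face 60 mm above the bench. Origin: centre of the underside, z up.
- stage_top (a point): Centre of the upper face of the copper plate, 60 mm above the bench.
- bottle: Bystander, loose, leave alone: amber glass bottle, 56 mm across, 130 mm tall, origin at the centre of its underside.
- jar: Bystander, loose, leave alone: white jar with a blue cap, 60 mm across, 60 mm tall, origin at the centre of its underside.
- wafer_box: Bystander, loose, leave alone: flat round blue wafer box, 106 mm across, 30 mm tall, origin at the centre of its underside.
- driver: Bystander, loose, leave alone: yellow-handled screwdriver lying on the bench, 160 mm long along its x.
- spare_block: Bystander, loose, leave alone: spare bare aluminium block, 60 x 80 x 45 mm, origin at the centre of its underside.
- chip_case: Bystander, loose, leave alone: flat black chip case, 90 x 60 x 22 mm, origin at the centre of its underside.
Mind the look-alikes: they are no part of the job. Leave any turquoise look-alike of the carrier alone.

How it is judged (in metres and radians):
On the way, in this order (a step that is already met when the one before it is completed fails the run):
1. the picker's hook touches the carrier deep inside the bay (x of picker_hook in the frame of bay above 0.06 m and x of carrier in the frame of bay above 0.05 m and contact force between picker and carrier above 0.2 N), for 0.04 s.
2. the picker, still touching the carrier, has drawn it wholly out of the mouth (x of carrier in the frame of bay below -0.037 m and contact force between picker and carrier above 0.1 N and contact force between the fingers and carrier below 0.1 N), for 0.04 s.
At the end, for the whole second after the job is handed in: The carrier rests flat on the copper plate, its centre within 15 mm of the plate's centre and its long axis within 0.2 rad of the plate's; the picker stands upright on its foot on the bench itself (not on the bay's shelf or anything else); both are at rest (horizontal distance between carrier and stage_top below 0.015 m and z of carrier in the frame of stage_top between -0.004 and 0.004 m and angle between carrier's own z axis and vertical below 0.08 rad and angle between the x axis of carrier and the x axis of stage, either way round below 0.2 rad and linear speed of each of carrier, picker below 0.02 m/s and angle between picker's own z axis and vertical below 0.12 rad and height (world z) of picker between -0.004 and 0.004 m); the robot touches nothing.
It fails at once if the carrier is tipped more than 0.6 rad (angle between carrier's own z axis and vertical above 0.6 rad).
It fails at once if the carrier is dropped or slammed onto the stage: faster than 0.4 m/s within 20 mm of the plate (linear speed of carrier above 0.4 m/s and horizontal distance between carrier and stage_top below 0.06 m and z of carrier in the frame of stage_top below 0.02 m).
It fails at once if a bystander (bottle, jar, wafer box, screwdriver, spare block or chip case) is moved more than 30 mm (distance of any of bottle, jar, wafer_box, driver, spare_block, chip_case from where it was at the start of the episode above 0.03 m).
It also fails if it takes over 61 s, if anything falls off the work surface, if the arm or the gripper's body presses on something with over 40 N, if the wrist force passes 120 N, or if a joint passes its speed limit or range.

## Working session

There is one attempt and no reset: what is moved stays moved. The work goes in short steps, Python scripts to look and compute and a tool call to move; the robot and the scene stay as the last step left them, time stands still between calls to the robot, and variables do not carry over. Pictures are saved under pics/ and viewed, at most 12 in all, crops included, and the job is handed in when it is done.

Besides the shell and the picture viewer there is one more tool, called after "Emit:" by a JSON object that holds its "name" and its "arguments". servo_tool: Moves the arm, as the interface text tells. Its arguments: {"type":"object","properties":{"steps":{"type":"array"},"newtons":{"type":"number"}},"required":["steps"]}

```bash
mkdir -p pics; cat > h.py <<'E'
import numpy as np, cv2
from rig import env
def snap(n):
    m=env.camera_model(n); im,d=env.get_image(n); return im,d,m
def K(m,h=480):
    f=h/2/np.tan(np.radians(m["fovy"])/2); return np.array([[f,0,m["cx"]],[0,f,m["cy"]],[0,0,1]])
def rays(m,uv):
    p=cv2.undistortPoints(np.array(uv,float).reshape(-1,1,2),K(m),np.array(m["dist_coeffs"],float)).reshape(-1,2)
    T=np.array(m["T"]); d=np.c_[p,np.ones(len(p))]@T[:3,:3].T
    return T[:3,3],d
def onplane(m,uv,z):
    o,d=rays(m,uv); return o+d*((z-o[2])/d[:,2])[:,None]
def fromdepth(m,uv,dep):
    o,d=rays(m,uv); return o+d*np.array(dep).reshape(-1,1)
def save(n,im): cv2.imwrite(f"pics/{n}.png",im[:,:,::-1])
E
python3 - <<'E'
from h import *
np.set_printoptions(precision=3,suppress=True)
for n in("scene","top"):
    im,d,m=snap(n); save(n,im); np.savez(f"{n}.npz",im=im,d=d); print(n,m["fovy"],m["dist_coeffs"],np.array(m["T"]))
print(env.observe())
E
```

```text
scene 47.19644422041376 [-0.162  0.     0.     0.     0.   ] [[-0.606  0.571 -0.553  1.362]
 [ 0.795  0.422 -0.436  0.643]
 [-0.016 -0.704 -0.71   1.147]
 [ 0.     0.     0.     1.   ]]
top 50.76161428297055 [-0.002  0.     0.     0.     0.   ] [[-0.004 -0.985  0.17   0.321]
 [-1.     0.004 -0.001 -0.019]
 [ 0.001 -0.17  -0.985  1.255]
 [ 0.     0.     0.     1.   ]]
{'time_s': 0.1, 'q': array([-85.388,  21.837,  74.382,   0.002,  83.859, -12.337]), 'qvel': array([-0.057, -0.036, -0.098,  0.034, -0.019,  0.002]), 'joint_efforts': array([  0.003, -44.922, -23.165,  -0.   ,   0.004,   0.   ]), 'position': array([ 0.16 , -0.526,  0.25 ]), 'tool_rot': array([[ 0.957,  0.292, -0.   ],
       [ 0.292, -0.957,  0.001],
       [ 0.   , -0.001, -1.   ]]), 'ft_force': array([ 0.427, -0.613, -0.008]), 'wrist_torque': array([-0.006,  0.   , -0.042]), 'gripper_force': 0.0, 'grip_width': 0.08571033552726638}
```

View pics/top.png

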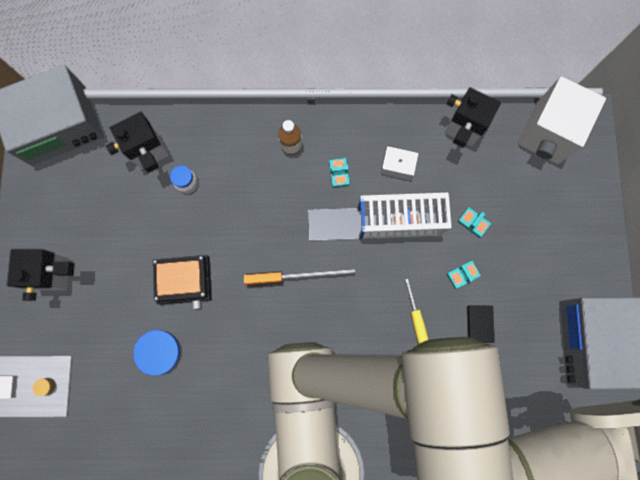

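View pics/scene.png

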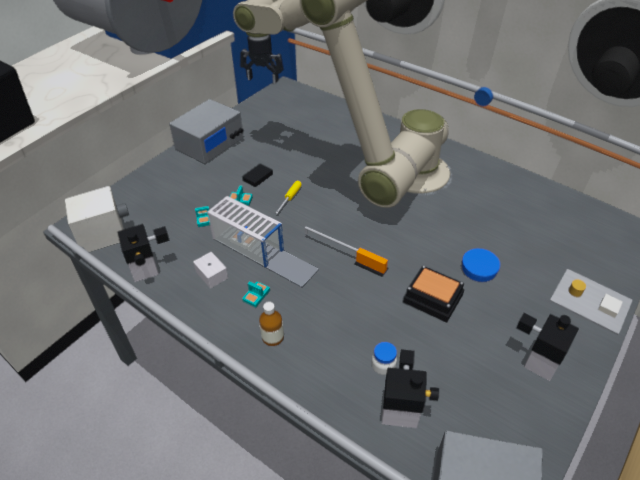

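The top view shows orange picker handle (263,279) with its rod to (355,271), shelf (333,224), bay roof (361–450, 212) and stage (181,279). Carrier candidates are the red/white/blue thing in the bay (~405,216) and turquoise look-alikes at (340,172), (475,222) and (464,274). The scene view agrees. By the description I choose the one in the bay, and check it in a close crop.

```bash
cat > meas.py <<'E'
from h import *
np.set_printoptions(precision=4,suppress=True)
ims={n:np.load(n+".npz") for n in("top","scene")}
ms={n:env.camera_model(n) for n in ims}
def rect(mask,m,z,name,box):
    mk=np.zeros(mask.shape,np.uint8);x0,y0,x1,y1=box;mk[y0:y1,x0:x1]=mask[y0:y1,x0:x1]*255
    c=max(cv2.findContours(mk,0,cv2.CHAIN_APPROX_NONE)[0],key=cv2.contourArea).reshape(-1,2)
    p=onplane(m,c,z)[:,:2]; r=cv2.minAreaRect((p*1000).astype(np.float32)); b=cv2.boxPoints(r)
    e=max([(b[1]-b[0]),(b[2]-b[1])],key=np.linalg.norm); a=np.degrees(np.arctan2(e[1],e[0]))
    print(name,"c",np.array(r[0]),"size",np.array(r[1]),"long axis deg",round(float(a),2)); return b
if __name__=="__main__":
    im=ims["top"]["im"];hsv=cv2.cvtColor(im,cv2.COLOR_RGB2HSV);m=ms["top"];H,S,V=[hsv[...,i].astype(int) for i in range(3)]
    rect((H<22)&(S>150)&(V>120),m,.046,"handle",(235,255,300,300))
    rect((H<25)&(S>90)&(V>120),m,.060,"plate",(145,245,220,310))
    rect((S<70)&(V>95),m,.006,"shelf",(295,195,361,250))
    rect((S<40)&(V>170),m,.112,"roof",(355,185,460,250))
    blue=(H>95)&(H<130)&(S>100)
    for nm,b in(("mouthblue",(340,185,371,250)),("bailblue",(380,195,450,240))):
        ys,xs=np.nonzero(blue[b[1]:b[3],b[0]:b[2]]); print(nm,list(zip(xs+b[0],ys+b[1]))[::4])
    # rod
    ys,xs=np.nonzero((V[262:290,287:360]>110)&(S[262:290,287:360]<60)); p=onplane(m,np.c_[xs+287,ys+262],.044)
    print("rod end",p[xs>=xs.max()-2].mean(0),"start",p[xs<4].mean(0),np.polyfit(p[:,1],p[:,0],1))
    a=cv2.resize(im[180:250,300:500],(800,280),interpolation=cv2.INTER_CUBIC)
    s=cv2.resize(ims["scene"]["im"][190:290,190:330],(448,320),interpolation=cv2.INTER_CUBIC)
    o=np.zeros((600,800,3),np.uint8);o[:280]=a;o[280:,:448]=s;save("crop1",o)
E
python3 meas.py
```

```text
handle c [452.3504 116.554 ] size [22.0116 88.7026] long axis deg -85.78
plate c [452.8172 315.8011] size [ 77.2552 103.1468] long axis deg -85.23
shelf c [598.3377 -41.4468] size [165.7303 139.5726] long axis deg 89.79
roof c [ 598.8776 -220.1333] size [ 86.4271 206.669 ] long axis deg -88.05
mouthblue [(np.int64(361), np.int64(201)), (np.int64(361), np.int64(202)), (np.int64(361), np.int64(203)), (np.int64(360), np.int64(204)), (np.int64(359), np.int64(205)), (np.int64(363), np.int64(205)), (np.int64(362), np.int64(206)), (np.int64(360), np.int64(207)), (np.int64(358), np.int64(208)), (np.int64(362), np.int64(208)), (np.int64(361), np.int64(209)), (np.int64(360), np.int64(210)), (np.int64(364), np.int64(210)), (np.int64(364), np.int64(211)), (np.int64(364), np.int64(212)), (np.int64(364), np.int64(213)), (np.int64(364), np.int64(214)), (np.int64(362), np.int64(216)), (np.int64(363), np.int64(217)), (np.int64(364), np.int64(218)), (np.int64(362), np.int64(220)), (np.int64(363), np.int64(221)), (np.int64(364), np.int64(222)), (np.int64(362), np.int64(224)), (np.int64(363), np.int64(225)), (np.int64(362), np.int64(229)), (np.int64(363), np.int64(233)), (np.int64(361), np.int64(235)), (np.int64(362), np.int64(236)), (np.int64(361), np.int64(238))]
bailblue [(np.int64(408), np.int64(209)), (np.int64(408), np.int64(213)), (np.int64(409), np.int64(215)), (np.int64(409), np.int64(217)), (np.int64(409), np.int64(219)), (np.int64(409), np.int64(221)), (np.int64(410), np.int64(223))]
rod end [ 0.4571 -0.1131  0.044 ] start [0.4595 0.0541 0.044 ] [0.0142 0.4587]
```

View pics/crop1.png

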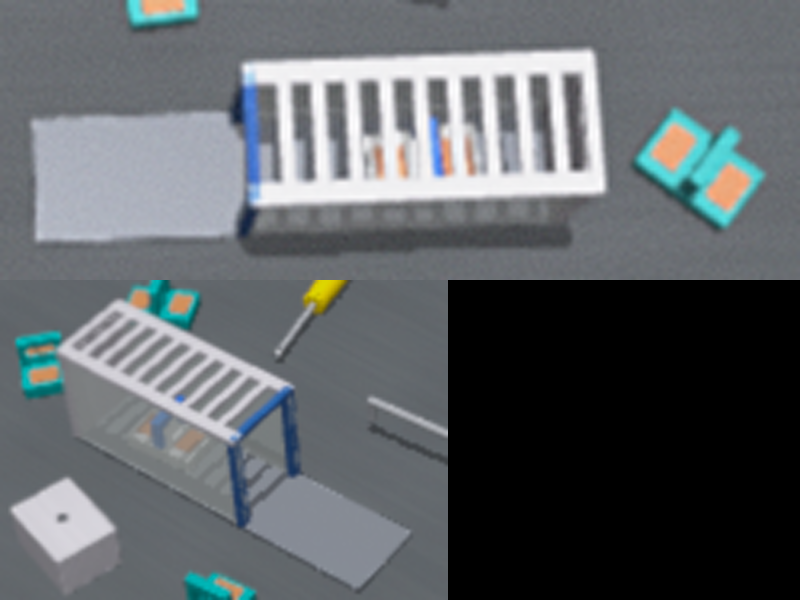

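The crop shows the white carrier with copper chips and its blue bail at crop (437,146), i.e. top pixel (409,216), inside the bay. The turquoise ones are all outside, so the choice stands. Next I refine the rod, shelf and carrier.

```bash
cat > m2.py <<'E'
from meas import *
im=ims["top"]["im"];hsv=cv2.cvtColor(im,cv2.COLOR_RGB2HSV);m=ms["top"];V=hsv[...,2].astype(int);S=hsv[...,1].astype(int);H=hsv[...,0].astype(int)
print("V shelf",V[225,325:360:8],"bench",V[225,250:300:10],"rod cols",V[266:284,330])
rect((V>112),m,.006,"shelf",(300,203,360,246))
# rod: brightest row per column
c=np.arange(292,353); w=np.clip(V[264:285,292:353]-110,0,None); r=(w*np.arange(264,285)[:,None]).sum(0)/np.maximum(w.sum(0),1); ok=w.sum(0)>40
p=onplane(m,np.c_[c[ok],r[ok]],.040); k=np.polyfit(p[:,1],p[:,0],1); print("rod fit",k,np.degrees(np.arctan(k[0])),p[0],p[-1], V[268:275,345:362])
# carrier: white base visible at px
for z,uv in((.022,[(391.2,216),(421.2,216)]),(.052,[(407.5,216),(411,216)]),(.112,[(361.5,212),(450,212)])): print(z,onplane(m,uv,z))
sc=ims["scene"]["im"];h2=cv2.cvtColor(sc,cv2.COLOR_RGB2HSV).astype(int)
b=(h2[...,0]>100)&(h2[...,0]<125)&(h2[...,1]>110);ys,xs=np.nonzero(b[310-5:340]*0) if 0 else np.nonzero(b[305:345,230:252]) 
b0=(230,305,252,345)
# bail in scene: crop (158,428-280)->/3.2+(190,190)
ys,xs=np.nonzero(b[225:260,232:250]);print("scene bail px",sorted(zip(ys+225,xs+232)))
E
python3 m2.py
```

```text
V shelf [187 189 188 184 183] bench [114 117 115 115 116] rod cols [116 116 117 117 126 192 232 215 142  93  74  84 105 121 116 118 117 115]
shelf c [592.8976 -46.2929] size [149.6984 108.4026] long axis deg 89.79
rod fit [-0.0583  0.4626] -3.3366070345396683 [0.4603 0.0459 0.04  ] [ 0.4678 -0.099   0.04  ] [[107 112 109 108 112 113 118 120 121 118 115 116 113 116 116 116 116]
 [121 122 125 127 129 139 146 155 165 152 122 116 112 115 114 117 117]
 [190 189 189 185 189 197 206 215 215 190 138 117 115 116 117 113 116]
 [234 229 228 219 215 212 211 207 207 191 139 110 113 113 119 115 115]
 [210 203 200 194 179 169 159 153 142 135 120 111 115 112 112 114 110]
 [138 131 125 120 118 107  99  92  85  94 107 116 118 117 111 115 115]
 [ 83  82  80  78  73  73  76  74  72  82 106 114 113 114 118 117 115]]
0.022 [[ 0.6089 -0.2002  0.022 ]
 [ 0.6086 -0.2752  0.022 ]]
0.052 [[ 0.6018 -0.2356  0.052 ]
 [ 0.6017 -0.2441  0.052 ]]
0.112 [[ 0.5977 -0.1184  0.112 ]
 [ 0.5969 -0.3238  0.112 ]]
scene bail px [(np.int64(226), np.int64(245)), (np.int64(226), np.int64(246)), (np.int64(227), np.int64(245)), (np.int64(227), np.int64(246))]
```

```bash
cat > m3.py <<'E'
from meas import *
im=ims["top"]["im"];hsv=cv2.cvtColor(im,cv2.COLOR_RGB2HSV).astype(int);m=ms["top"];H,S,V=[hsv[...,i] for i in range(3)]
b=rect((V>152),m,.006,"shelf",(300,195,359,250)); print(b)
c=np.arange(292,352); w=np.clip(V[264:285,292:352]-135,0,None); r=(w*np.arange(264,285)[:,None]).sum(0)/np.maximum(w.sum(0),1)
p=onplane(m,np.c_[c,r],.042); k=np.polyfit(p[:,1],p[:,0],1); print("rod deg",np.degrees(np.arctan(k[0])),"x at y=.1165",np.polyval(k,.1165),p[0],p[-1])
print("rod end",onplane(m,[(354.8,270.5)],.044))
rect((S<60)&(V>150),m,.112,"roof",(362,190,455,233))
# depth based check
d=ims["top"]["d"]
for nm,uv in(("shelf",(335,225)),("handle",(263,277)),("plate",(181,277)),("roof",(400,198)),("bar",(409,216)),("base",(413,217)),("rod",(330,272))): print(nm,fromdepth(m,[uv],[d[uv[1],uv[0]]]))
E
python3 m3.py
```

```text
shelf c [593.5941 -56.1277] size [ 79.1281 127.0787] long axis deg -88.11
[[ 551.9535    6.0706]
 [ 556.1499 -120.9388]
 [ 635.2347 -118.3259]
 [ 631.0383    8.6835]]
rod deg -4.264340765323887 x at y=.1165 0.4535431805656784 [0.459  0.0458 0.042 ] [ 0.4695 -0.0965  0.042 ]
rod end [[ 0.4695 -0.1056  0.044 ]]
roof c [ 598.6953 -221.8081] size [ 88.0498 204.5026] long axis deg -88.06
shelf [[ 0.5907 -0.0602  0.0023]]
handle [[0.4544 0.1151 0.0455]]
plate [[0.4535 0.3078 0.0607]]
roof [[ 0.6292 -0.2078  0.1179]]
bar [[ 0.6012 -0.2388  0.0544]]
base [[ 0.5857 -0.2378  0.1104]]
rod [[ 0.4661 -0.0458  0.0441]]
```

Emit:
{"name": "servo_tool", "arguments": {"steps": [{"tx": 1.627,"ty": 3.628,"yaw": 4.294,"claw": 5},{"tx": 1.627,"ty": 3.628,"yaw": 4.294,"claw": 5},{"tx": 1.627,"ty": 3.628,"yaw": 4.294,"claw": 5},{"tx": 1.627,"ty": 3.628,"yaw": 4.294,"claw": 5},{"tx": 1.627,"ty": 3.628,"yaw": 4.294,"claw": 5},{"tx": 1.627,"ty": 3.628,"yaw": 4.294,"claw": 5},{"tx": 1.627,"ty": 3.628,"yaw": 4.294,"claw": 5},{"tx": 1.627,"ty": 3.628,"yaw": 4.294,"claw": 5},{"tx": 1.627,"ty": 3.628,"yaw": 4.294,"claw": 5},{"tx": 1.627,"ty": 3.628,"yaw": 4.294,"claw": 5},{"tx": 1.627,"ty": 3.628,"yaw": 4.294,"claw": 5},{"tx": 1.627,"ty": 3.628,"yaw": 4.294,"claw": 5},{"tx": 1.627,"ty": 3.628,"yaw": 4.294,"claw": 5},{"tx": 1.627,"ty": 3.628,"yaw": 4.294,"claw": 5},{"tx": 1.627,"ty": 3.628,"yaw": 4.294,"claw": 5},{"tx": 1.627,"ty": 3.628,"yaw": 4.294,"claw": 5},{"tx": 1.627,"ty": 3.628,"yaw": 4.294,"claw": 5},{"tx": 1.627,"ty": 3.628,"yaw": 4.294,"claw": 5}]}}

```text
invalid input at $.steps[0]: expected keys tx, ty, tz, yaw, claw
```

All keys are required in each row.

Emit:
{"name": "servo_tool", "arguments": {"steps": [{"tx": 1.63,"ty": 3.63,"tz": 0,"yaw": 4.3,"claw": 5},{"tx": 1.63,"ty": 3.63,"tz": 0,"yaw": 4.3,"claw": 5},{"tx": 1.63,"ty": 3.63,"tz": 0,"yaw": 4.3,"claw": 5},{"tx": 1.63,"ty": 3.63,"tz": 0,"yaw": 4.3,"claw": 5},{"tx": 1.63,"ty": 3.63,"tz": 0,"yaw": 4.3,"claw": 5},{"tx": 1.63,"ty": 3.63,"tz": 0,"yaw": 4.3,"claw": 5},{"tx": 1.63,"ty": 3.63,"tz": 0,"yaw": 4.3,"claw": 5},{"tx": 1.63,"ty": 3.63,"tz": 0,"yaw": 4.3,"claw": 5},{"tx": 1.63,"ty": 3.63,"tz": 0,"yaw": 4.3,"claw": 5},{"tx": 1.63,"ty": 3.63,"tz": 0,"yaw": 4.3,"claw": 5},{"tx": 1.63,"ty": 3.63,"tz": 0,"yaw": 4.3,"claw": 5},{"tx": 1.63,"ty": 3.63,"tz": 0,"yaw": 4.3,"claw": 5},{"tx": 1.63,"ty": 3.63,"tz": 0,"yaw": 4.3,"claw": 5},{"tx": 1.63,"ty": 3.63,"tz": 0,"yaw": 4.3,"claw": 5},{"tx": 1.63,"ty": 3.63,"tz": 0,"yaw": 4.3,"claw": 5},{"tx": 1.63,"ty": 3.63,"tz": 0,"yaw": 4.3,"claw": 5},{"tx": 1.63,"ty": 3.63,"tz": 0,"yaw": 4.3,"claw": 5},{"tx": 1.63,"ty": 3.63,"tz": 0,"yaw": 4.3,"claw": 5},{"tx": 0,"ty": 0,"tz": 0,"yaw": 0,"claw": 5}]}}

```text
time_s: 2.0
position: [0.4545, 0.1305, 0.2497]
tool_rot: [[-0.082, 0.997, -0.0], [0.997, 0.082, 0.001], [0.001, -0.0, -1.0]]
ft_force: [0.2, -0.1, -1.1]
grip_width: 0.0498
gripper_force: 0.0
```

```bash
cat > m4.py <<'E'
from meas import *
im,d,m=snap("wrist"); save("w1",im); hsv=cv2.cvtColor(im,cv2.COLOR_RGB2HSV).astype(int);H,S,V=[hsv[...,i] for i in range(3)]
rect((H<22)&(S>150)&(V>90),m,.046,"handle",(0,0,640,480))
o=env.observe();print(o["position"],np.degrees(np.arctan2(o["tool_rot"][1,1],o["tool_rot"][0,1])))
E
python3 m4.py
```

```text
handle c [455.0587 119.5493] size [20.1131 93.6205] long axis deg -85.87
[0.4538 0.1288 0.2497] 4.5393371911489595
```

View pics/w1.png

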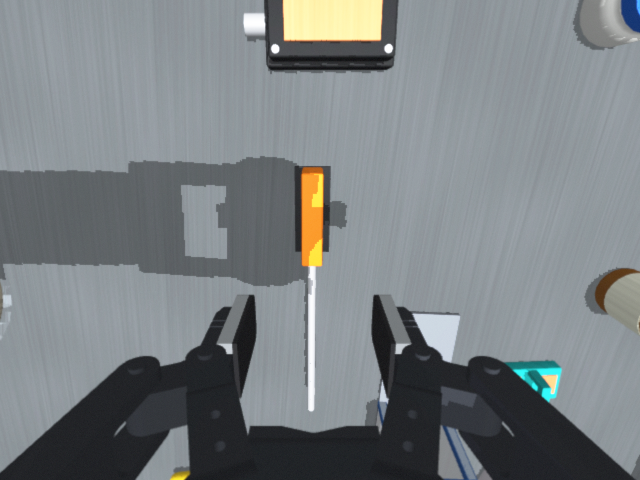

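The wrist view shows the handle at (313,216), lying along the rod and midway between the fingers (245–385). The measurement agrees, so I descend and grip.

Emit:
{"name": "servo_tool", "arguments": {"steps": [{"tx": 0,"ty": 0,"tz": -4,"yaw": -0.3,"claw": 5},{"tx": 0,"ty": 0,"tz": -4,"yaw": 0,"claw": 5},{"tx": 0,"ty": 0,"tz": -4,"yaw": 0,"claw": 5},{"tx": 0,"ty": 0,"tz": -4,"yaw": 0,"claw": 5},{"tx": 0,"ty": 0,"tz": -3,"yaw": 0,"claw": 5},{"tx": 0,"ty": 0,"tz": -1.8,"yaw": 0,"claw": 5},{"tx": 0,"ty": 0,"tz": -0.9,"yaw": 0,"claw": 5},{"tx": 0,"ty": 0,"tz": 0,"yaw": 0,"claw": 3},{"tx": 0,"ty": 0,"tz": 0,"yaw": 0,"claw": 1.5},{"tx": 0,"ty": 0,"tz": 0,"yaw": 0,"claw": 1},{"tx": 0,"ty": 0,"tz": 0,"yaw": 0,"claw": 1},{"tx": 0,"ty": 0,"tz": 0,"yaw": 0,"claw": 1}], "newtons": 80}}

```text
time_s: 3.25
position: [0.4542, 0.1271, 0.0344]
tool_rot: [[-0.071, 0.997, 0.002], [0.998, 0.071, -0.0], [-0.0, 0.002, -1.0]]
ft_force: [-1.1, -1.8, 6.6]
grip_width: 0.0193
gripper_force: 79.2
```

Emit:
{"name": "servo_tool", "arguments": {"steps": [{"tx": 0,"ty": 0,"tz": 1.2,"yaw": 0,"claw": 1},{"tx": 0,"ty": 0,"tz": 2,"yaw": 0,"claw": 1},{"tx": 0,"ty": 0,"tz": 1.5,"yaw": 0,"claw": 1},{"tx": 1.0,"ty": 0.5,"tz": 0,"yaw": 0,"claw": 1},{"tx": 2.0,"ty": 0.5,"tz": 0,"yaw": -0.5,"claw": 1},{"tx": 3.0,"ty": 0.85,"tz": 0,"yaw": -0.6,"claw": 1},{"tx": 3.0,"ty": 0.5,"tz": 0,"yaw": -0.6,"claw": 1},{"tx": 2.6,"ty": 0.5,"tz": 0,"yaw": -0.5,"claw": 1},{"tx": 1.6,"ty": 0.5,"tz": 0,"yaw": 0,"claw": 1},{"tx": 0,"ty": 0,"tz": 0,"yaw": 0,"claw": 1},{"tx": 0,"ty": 0,"tz": 0,"yaw": 0,"claw": 1}]}}

```text
time_s: 4.35
position: [0.5851, 0.161, 0.0792]
tool_rot: [[-0.033, 0.999, -0.002], [0.999, 0.033, -0.0], [-0.0, -0.002, -1.0]]
ft_force: [-0.6, 0.4, -2.4]
grip_width: 0.0191
gripper_force: 78.5
```

```bash
cat > m5.py <<'E'
from meas import *
o=env.observe();print(o["position"],np.degrees(np.arctan2(o["tool_rot"][1,1],o["tool_rot"][0,1])),o["ft_force"],o["time_s"])
im,d,m=snap("top"); hsv=cv2.cvtColor(im,cv2.COLOR_RGB2HSV).astype(int);V=hsv[...,2]
s,ds,mms=snap("scene")
a=cv2.resize(im[160:300,230:430],(800,560)[:2],interpolation=cv2.INTER_CUBIC)
save("t2",a);save("s2",cv2.resize(s[170:320,180:380],(800,600),interpolation=cv2.INTER_CUBIC));np.savez("t2.npz",im=im,d=d)
E
python3 m5.py
```

```text
[0.5851 0.161  0.0792] 1.8651692149312797 [-0.6466  0.4124 -2.4226] 4.35
```

View pics/t2.png

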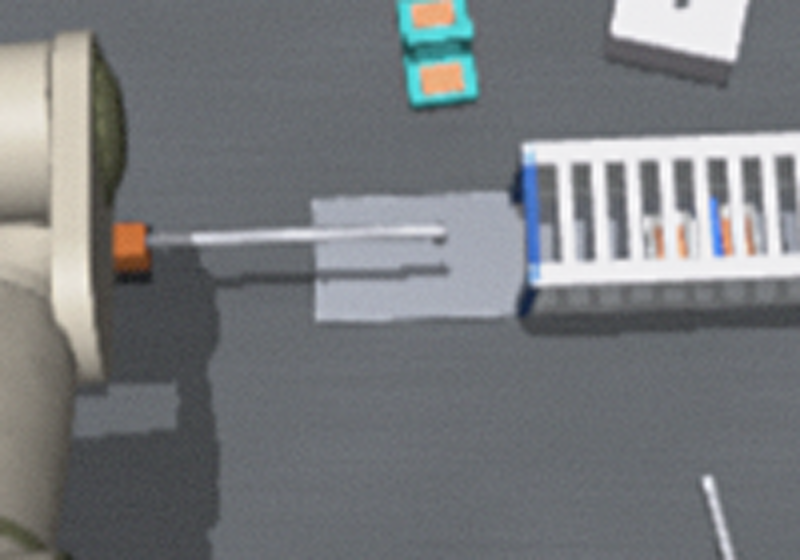

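The rod is over the shelf, its tip at crop (443,231), i.e. pixel (340.7,217.7). I check the tip position and rod angle numerically.

```bash
python3 - <<'E'
from meas import *
im=np.load("t2.npz")["im"];d=np.load("t2.npz")["d"];m=ms["top"];V=cv2.cvtColor(im,cv2.COLOR_RGB2HSV)[...,2].astype(int)
c=np.arange(312,340);w=np.clip(V[212:225,312:340]-205,0,None);print(w.sum(0))
r=(w*np.arange(212,225)[:,None]).sum(0)/np.maximum(w.sum(0),1);ok=w.sum(0)>10
p=onplane(m,np.c_[c,r][ok],.0868);k=np.polyfit(p[:,1],p[:,0],1);print("rod yaw",-90-np.degrees(np.arctan(k[0])),"x at y=-.069",np.polyval(k,-.069))
print("end",onplane(m,[(341,217.7)],.0888),"depth pts",fromdepth(m,[(315,219),(338,218)],[d[219,315],d[218,338]]))
E
```

```text
[17 14 13  8  3  6  3  4  0  0  0  3  6  9  4 10 10 13 19 22 23 24 22 24
 25 25 24 22]
rod yaw -87.69906381267907 x at y=-.069 0.5923395134844005
end [[ 0.5896 -0.0717  0.0888]] depth pts [[ 0.5873 -0.0103  0.0864]
 [ 0.5892 -0.0647  0.0878]]
```

Emit:
{"name": "servo_tool", "arguments": {"steps": [{"tx": 0.2,"ty": 0,"tz": 0.3,"yaw": -0.2,"claw": 1},{"tx": 0.15,"ty": -1.0,"tz": 0,"yaw": 0,"claw": 1},{"tx": 0.05,"ty": -1.5,"tz": 0,"yaw": 0,"claw": 1},{"tx": 0.05,"ty": -1.5,"tz": 0,"yaw": 0,"claw": 1},{"tx": 0.05,"ty": -1.5,"tz": 0,"yaw": 0,"claw": 1},{"tx": 0.05,"ty": -1.5,"tz": 0,"yaw": 0,"claw": 1},{"tx": 0.05,"ty": -1.5,"tz": 0,"yaw": 0,"claw": 1},{"tx": 0.05,"ty": -1.5,"tz": 0,"yaw": 0,"claw": 1},{"tx": 0.05,"ty": -1.5,"tz": 0,"yaw": 0,"claw": 1},{"tx": 0.05,"ty": -1.5,"tz": 0,"yaw": 0,"claw": 1},{"tx": 0.05,"ty": -1.5,"tz": 0,"yaw": 0,"claw": 1},{"tx": 0.05,"ty": -1.5,"tz": 0,"yaw": 0,"claw": 1},{"tx": 0.05,"ty": -1.5,"tz": 0,"yaw": 0,"claw": 1},{"tx": 0.05,"ty": -1.25,"tz": 0,"yaw": 0,"claw": 1},{"tx": 0,"ty": 0,"tz": 0,"yaw": 0,"claw": 1},{"tx": 0,"ty": 0,"tz": 0,"yaw": 0,"claw": 1}]}}

```text
time_s: 6.05
position: [0.5952, -0.0267, 0.0833]
tool_rot: [[-0.028, 1.0, -0.0], [1.0, 0.028, 0.0], [0.0, -0.0, -1.0]]
ft_force: [0.4, -0.2, -2.4]
grip_width: 0.019
gripper_force: 78.5
```

```bash
cat > m6.py <<'E'
from meas import *
import sys
im,d,m=snap("top"); s,ds,mms=snap("scene")
a=cv2.resize(im[185:245,300:460],(800,300),interpolation=cv2.INTER_CUBIC)
b=cv2.resize(s[195:285,200:330],(433,300),interpolation=cv2.INTER_CUBIC)
o=np.zeros((600,800,3),np.uint8);o[:300]=a;o[300:,:433]=b;save(sys.argv[1],o);np.savez("t3.npz",im=im,d=d)
o=env.observe();print(o["position"],np.degrees(np.arctan2(o["tool_rot"][1,1],o["tool_rot"][0,1])),o["ft_force"],o["time_s"])
E
python3 m6.py c3
```

```text
[ 0.5952 -0.0261  0.0833] 1.6802847939545957 [ 0.5489  0.8657 -1.6544] 6.15
```

View pics/c3.png

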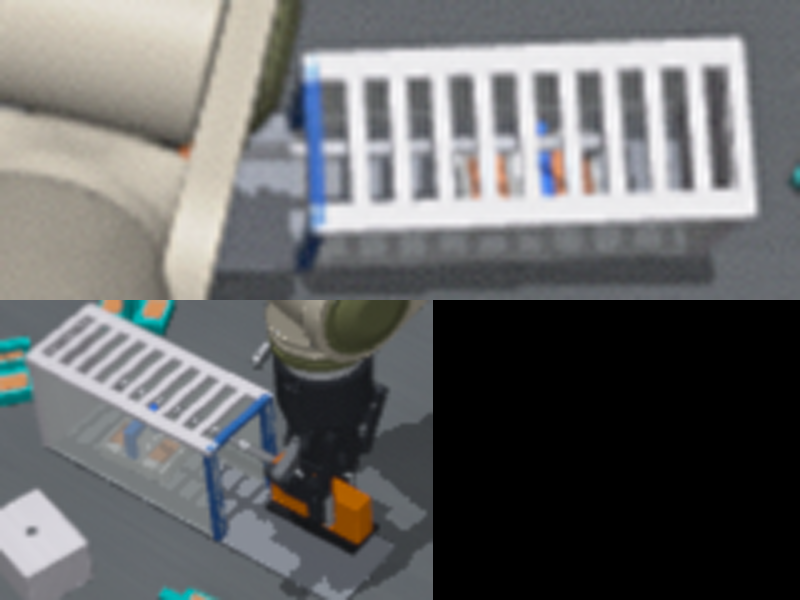

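The rod (crop row ~142) passes over the blue bail at (545,160) and ends beyond it at about x=600. The hook is behind the bar, so I lower.

Emit:
{"name": "servo_tool", "arguments": {"steps": [{"tx": 0,"ty": 0,"tz": -0.8,"yaw": 0,"claw": 1},{"tx": 0,"ty": 0,"tz": -0.8,"yaw": 0,"claw": 1},{"tx": 0,"ty": 0,"tz": -0.8,"yaw": 0,"claw": 1},{"tx": 0,"ty": 0,"tz": -0.5,"yaw": 0,"claw": 1},{"tx": 0,"ty": 0,"tz": 0,"yaw": 0,"claw": 1}]}}

```text
time_s: 6.65
position: [0.5948, -0.0266, 0.0532]
tool_rot: [[-0.029, 1.0, -0.002], [1.0, 0.029, 0.0], [0.001, -0.002, -1.0]]
ft_force: [0.2, 1.0, -2.1]
grip_width: 0.0189
gripper_force: 78.5
```

Emit:
{"name": "servo_tool", "arguments": {"steps": [{"tx": 0,"ty": 0.3,"tz": 0,"yaw": 0,"claw": 1},{"tx": -0.01,"ty": 0.4,"tz": 0,"yaw": 0,"claw": 1},{"tx": -0.02,"ty": 0.5,"tz": 0,"yaw": 0,"claw": 1},{"tx": -0.03,"ty": 0.8,"tz": 0,"yaw": 0,"claw": 1},{"tx": -0.03,"ty": 0.9,"tz": 0,"yaw": 0,"claw": 1}]}}

```text
time_s: 7.15
position: [0.5944, 0.003, 0.0545]
tool_rot: [[-0.029, 1.0, 0.0], [1.0, 0.029, -0.0], [-0.0, 0.0, -1.0]]
ft_force: [0.0, -0.9, -1.2]
grip_width: 0.0185
gripper_force: 78.5
```

Emit:
{"name": "servo_tool", "arguments": {"steps": [{"tx": -0.03,"ty": 1,"tz": 0,"yaw": 0,"claw": 1},{"tx": -0.03,"ty": 1,"tz": 0,"yaw": 0,"claw": 1},{"tx": -0.03,"ty": 1,"tz": 0,"yaw": 0,"claw": 1},{"tx": -0.03,"ty": 1,"tz": 0,"yaw": 0,"claw": 1},{"tx": -0.04,"ty": 1,"tz": 0,"yaw": 0,"claw": 1},{"tx": -0.03,"ty": 1,"tz": 0,"yaw": 0,"claw": 1},{"tx": -0.03,"ty": 1,"tz": 0,"yaw": 0,"claw": 1},{"tx": -0.04,"ty": 1,"tz": 0,"yaw": 0,"claw": 1},{"tx": -0.03,"ty": 1,"tz": 0,"yaw": 0,"claw": 1},{"tx": -0.03,"ty": 1,"tz": 0,"yaw": 0,"claw": 1}]}}

```text
time_s: 8.15
position: [0.591, 0.1031, 0.0543]
tool_rot: [[-0.029, 1.0, -0.0], [1.0, 0.029, 0.0], [0.0, -0.0, -1.0]]
ft_force: [-0.7, -1.9, -0.9]
grip_width: 0.0184
gripper_force: 78.5
```

```bash
python3 m6.py c4
```

```text
[0.5908 0.1038 0.0543] 1.716141414592696 [ 0.4398 -0.1182 -1.8562] 8.25
```

View pics/c4.png

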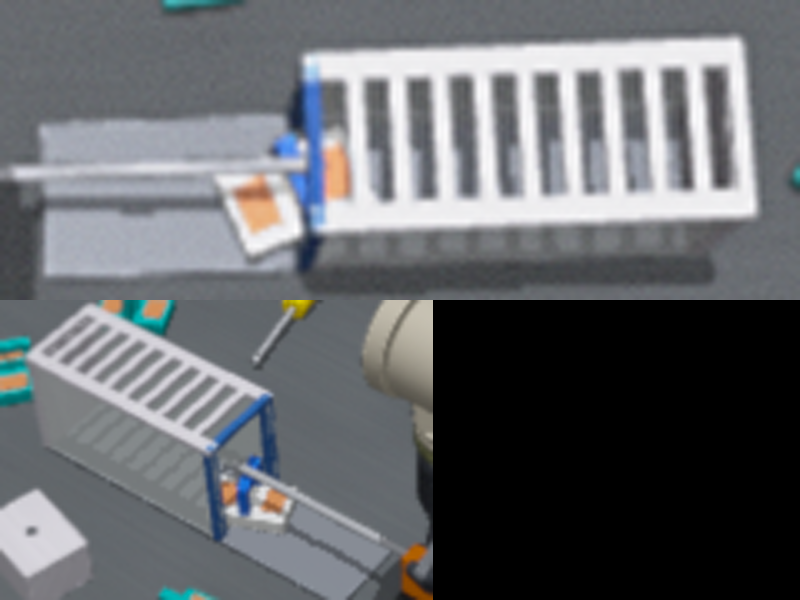

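The carrier is coming out upright but yawed: its front edge runs (218,178)–(245,258) in the crop, so the hook is pulling off-centre. I'll measure that before going on.

```bash
python3 - <<'E'
from meas import *
m=ms["top"]
f=lambda L,z:onplane(m,[(300+a/5,185+b/5) for a,b in L],z)
c=f([(218,178),(245,258),(302,240)],.022)[:,:2];print("corners",c)
e=c[0]-c[1];n=np.array([e[1],-e[0]])/np.linalg.norm(e);n*=-np.sign(n[1])
print("len",np.linalg.norm(e),np.linalg.norm(c[2]-c[1]),"axis deg",np.degrees(np.arctan2(n[1],n[0])),"centre",(c[0]+c[1])/2+n*.035)
print("bar pts",f([(285,140),(298,168)],.052),"rod",f([(100,170),(290,163)],.064))
d=np.load("t3.npz")["d"];print(fromdepth(m,[(357,217),(352,226)],[d[217,357],d[226,352]]))
E
```

```text
corners [[ 0.5976 -0.0811]
 [ 0.5569 -0.0941]
 [ 0.5659 -0.1225]]
len 0.042683867398100594 0.029836403521976817 axis deg -72.388467394301 centre [ 0.5878 -0.121 ]
bar pts [[ 0.6097 -0.1126  0.052 ]
 [ 0.5957 -0.1187  0.052 ]] rod [[ 0.5923 -0.0222  0.064 ]
 [ 0.5954 -0.1139  0.064 ]]
[[ 0.5969 -0.1115  0.0642]
 [ 0.5838 -0.1019  0.0215]]
```

Emit:
{"name": "servo_tool", "arguments": {"steps": [{"tx": 0,"ty": -0.4,"tz": 0,"yaw": 0,"claw": 1},{"tx": -0.4,"ty": -0.3,"tz": 0,"yaw": 0,"claw": 1},{"tx": -0.6,"ty": 0,"tz": 0,"yaw": 0,"claw": 1},{"tx": -0.5,"ty": 0,"tz": 0,"yaw": 0,"claw": 1},{"tx": 0,"ty": 0.3,"tz": 0,"yaw": 0,"claw": 1},{"tx": 0,"ty": 0.5,"tz": 0,"yaw": 0,"claw": 1},{"tx": 0,"ty": 0.5,"tz": 0,"yaw": 0,"claw": 1},{"tx": 0,"ty": 0.6,"tz": 0,"yaw": 0,"claw": 1},{"tx": 0,"ty": 0.6,"tz": 0,"yaw": 0,"claw": 1},{"tx": 0,"ty": 0,"tz": 0,"yaw": 0,"claw": 1}]}}

```text
time_s: 9.25
position: [0.5761, 0.1213, 0.0543]
tool_rot: [[-0.03, 1.0, 0.0], [1.0, 0.03, 0.0], [0.0, 0.0, -1.0]]
ft_force: [-0.1, 0.6, -2.4]
grip_width: 0.0186
gripper_force: 78.5
```

```bash
python3 m6.py c5; cat > cm.py <<'E'
from meas import *
im=np.load("t3.npz")["im"];m=ms["top"];hsv=cv2.cvtColor(im,cv2.COLOR_RGB2HSV).astype(int);H,S,V=[hsv[...,i] for i in range(3)]
chip=((H<22)&(S>70)&(V>120))[200:245,300:380].astype(np.uint8)
n,l,st,ce=cv2.connectedComponentsWithStats(chip)
for i in range(1,n):
    if st[i,4]>8: print("chip",st[i],onplane(m,[ce[i]+[300,200]],.024)[0])
b=((H>100)&(H<125)&(S>110))[200:245,300:380];ys,xs=np.nonzero(b)
print("blue",sorted(set(zip(xs+300,ys+200)))[::3])
E
python3 cm.py
```

```text
[0.5761 0.1206 0.0543] 1.6764897108315622 [-0.0944 -0.68   -2.5336] 9.35
chip [40 19  6  4 24] [ 0.5974 -0.0783  0.024 ]
chip [56 18  6 10 46] [ 0.5923 -0.1186  0.024 ]
chip [40 26  6  2 12] [ 0.5821 -0.0781  0.024 ]
blue [(np.int64(350), np.int64(212)), (np.int64(350), np.int64(215)), (np.int64(350), np.int64(218)), (np.int64(350), np.int64(221)), (np.int64(351), np.int64(212)), (np.int64(351), np.int64(215)), (np.int64(351), np.int64(218)), (np.int64(351), np.int64(221)), (np.int64(351), np.int64(228)), (np.int64(352), np.int64(212)), (np.int64(352), np.int64(215)), (np.int64(352), np.int64(218)), (np.int64(352), np.int64(221)), (np.int64(352), np.int64(228)), (np.int64(353), np.int64(226)), (np.int64(358), np.int64(208)), (np.int64(359), np.int64(207)), (np.int64(360), np.int64(202)), (np.int64(360), np.int64(205)), (np.int64(360), np.int64(208)), (np.int64(360), np.int64(236)), (np.int64(361), np.int64(202)), (np.int64(361), np.int64(205)), (np.int64(361), np.int64(208)), (np.int64(361), np.int64(211)), (np.int64(361), np.int64(235)), (np.int64(362), np.int64(201)), (np.int64(362), np.int64(204)), (np.int64(362), np.int64(207)), (np.int64(362), np.int64(210)), (np.int64(362), np.int64(213)), (np.int64(362), np.int64(216)), (np.int64(362), np.int64(219)), (np.int64(362), np.int64(222)), (np.int64(362), np.int64(232)), (np.int64(362), np.int64(235)), (np.int64(363), np.int64(203)), (np.int64(363), np.int64(206)), (np.int64(363), np.int64(209)), (np.int64(363), np.int64(212)), (np.int64(363), np.int64(215)), (np.int64(363), np.int64(218)), (np.int64(363), np.int64(221)), (np.int64(363), np.int64(224)), (np.int64(364), np.int64(210)), (np.int64(364), np.int64(213)), (np.int64(364), np.int64(216)), (np.int64(364), np.int64(220)), (np.int64(364), np.int64(223))]
```

View pics/c5.png

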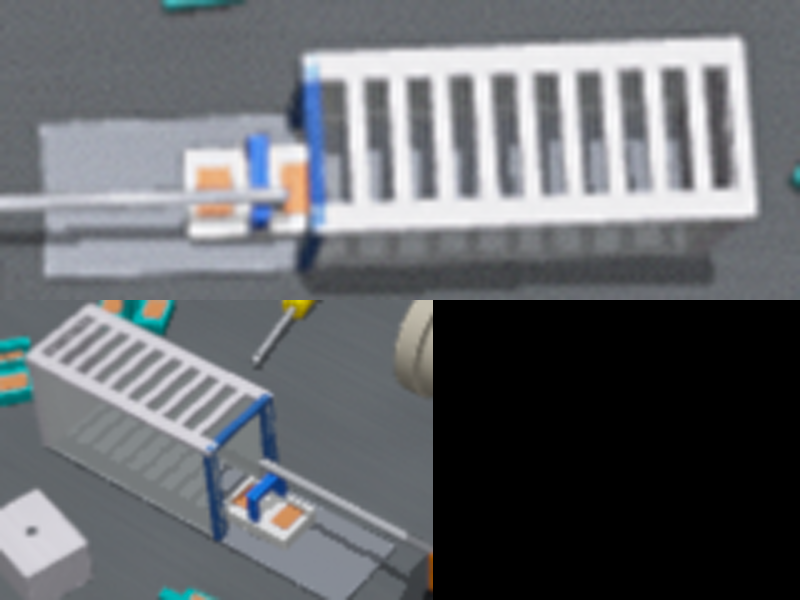

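It has straightened: the bar now stands square at crop (258,180), with the hook toward its lower side. I re-centre the hook on the bar and draw the rest.

Emit:
{"name": "servo_tool", "arguments": {"steps": [{"tx": 0,"ty": -0.4,"tz": 0,"yaw": 0,"claw": 1},{"tx": 0.4,"ty": 0,"tz": 0,"yaw": 0,"claw": 1},{"tx": 0.3,"ty": 0,"tz": 0,"yaw": 0,"claw": 1},{"tx": 0,"ty": 0.4,"tz": 0,"yaw": 0,"claw": 1},{"tx": 0,"ty": 0.6,"tz": 0,"yaw": 0,"claw": 1},{"tx": -0.03,"ty": 0.8,"tz": 0,"yaw": 0,"claw": 1},{"tx": -0.03,"ty": 0.8,"tz": 0,"yaw": 0,"claw": 1},{"tx": -0.03,"ty": 0.8,"tz": 0,"yaw": 0,"claw": 1},{"tx": -0.03,"ty": 0.8,"tz": 0,"yaw": 0,"claw": 1},{"tx": -0.03,"ty": 0.8,"tz": 0,"yaw": 0,"claw": 1},{"tx": -0.02,"ty": 0.6,"tz": 0,"yaw": 0,"claw": 1}]}}

```text
time_s: 10.45
position: [0.5813, 0.1732, 0.0543]
tool_rot: [[-0.029, 1.0, -0.0], [1.0, 0.029, 0.0], [0.0, -0.0, -1.0]]
ft_force: [-0.7, -0.4, -2.2]
grip_width: 0.0191
gripper_force: 78.5
```

```bash
python3 m6.py c6; sed -i 's/380\]/358]/g' cm.py; cat >> cm.py <<'E'
p=onplane(m,np.c_[xs+300,ys+200],.052)[:,:2]; r=cv2.minAreaRect((p*1000).astype(np.float32)); print("bar",r,"mean",p.mean(0))
rect((V>185)&(S<50)|((H<22)&(S>70)&(V>120))|((H>100)&(H<125)&(S>110)),m,.022,"carrier",(300,200,358,245))
E
python3 cm.py
```

```text
[0.5813 0.1732 0.0543] 1.7049735921002174 [ 0.1031 -0.3541 -2.6915] 10.55
chip [20 15  8  6 35] [ 0.6045 -0.0314  0.024 ]
chip [35 21  9 11 62] [ 0.5838 -0.068   0.024 ]
blue [(np.int64(327), np.int64(227)), (np.int64(328), np.int64(225)), (np.int64(328), np.int64(228)), (np.int64(329), np.int64(225)), (np.int64(329), np.int64(228)), (np.int64(330), np.int64(225)), (np.int64(331), np.int64(218)), (np.int64(331), np.int64(225)), (np.int64(332), np.int64(218)), (np.int64(333), np.int64(214)), (np.int64(333), np.int64(217)), (np.int64(334), np.int64(213)), (np.int64(334), np.int64(216)), (np.int64(335), np.int64(213)), (np.int64(335), np.int64(216))]
bar ((590.3932495117188, -49.374420166015625), (7.691903591156006, 43.40345764160156), 65.62183380126953) mean [ 0.5909 -0.0498]
carrier c [600.8786 -32.3526] size [111.5842  54.3708] long axis deg 71.92
```

View pics/c6.png

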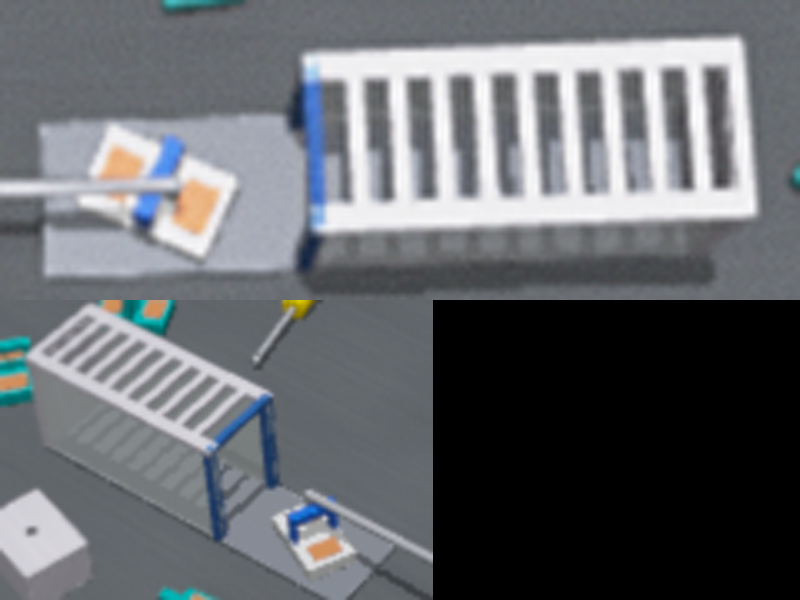

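The carrier is wholly out and upright, with the bar at crop (160,180), yawed about -26° from the bay. I free the hook upward and return the picker to its open bench spot.

Emit:
{"name": "servo_tool", "arguments": {"steps": [{"tx": 0,"ty": -0.4,"tz": 0,"yaw": 0,"claw": 1},{"tx": 0,"ty": 0,"tz": 1,"yaw": 0,"claw": 1},{"tx": 0,"ty": 0,"tz": 1.5,"yaw": 0,"claw": 1},{"tx": 0,"ty": 0,"tz": 1.5,"yaw": 0,"claw": 1},{"tx": -0.7,"ty": 0,"tz": 0,"yaw": 0.4,"claw": 1},{"tx": -2,"ty": -0.7,"tz": 0,"yaw": 0.4,"claw": 1},{"tx": -3,"ty": -1,"tz": 0,"yaw": 0.4,"claw": 1},{"tx": -3,"ty": -1,"tz": 0,"yaw": 0.4,"claw": 1},{"tx": -2.5,"ty": -1,"tz": 0,"yaw": 0.4,"claw": 1},{"tx": -1.5,"ty": -0.5,"tz": 0,"yaw": 0.4,"claw": 1},{"tx": 0,"ty": 0,"tz": 0,"yaw": 0,"claw": 1},{"tx": 0,"ty": 0,"tz": -1.5,"yaw": 0,"claw": 1},{"tx": 0,"ty": 0,"tz": -2,"yaw": 0,"claw": 1},{"tx": 0,"ty": 0,"tz": -1.5,"yaw": 0,"claw": 1},{"tx": 0,"ty": 0,"tz": -0.4,"yaw": 0,"claw": 1},{"tx": 0,"ty": 0,"tz": 0,"yaw": 0,"claw": 1}]}}

```text
time_s: 12.15
position: [0.4547, 0.1264, 0.04]
tool_rot: [[-0.071, 0.998, -0.001], [0.998, 0.071, 0.0], [0.0, -0.001, -1.0]]
ft_force: [0.2, 1.4, -1.9]
grip_width: 0.0189
gripper_force: 78.6
```

Emit:
{"name": "servo_tool", "arguments": {"steps": [{"tx": 0,"ty": 0,"tz": -0.3,"yaw": 0,"claw": 1},{"tx": 0,"ty": 0,"tz": -0.2,"yaw": 0,"claw": 1},{"tx": 0,"ty": 0,"tz": -0.1,"yaw": 0,"claw": 1},{"tx": 0,"ty": 0,"tz": 0,"yaw": 0,"claw": 1}]}}

```text
time_s: 12.55
position: [0.4545, 0.1263, 0.0344]
tool_rot: [[-0.071, 0.998, 0.0], [0.998, 0.071, 0.0], [-0.0, 0.0, -1.0]]
ft_force: [0.1, 0.6, -2.8]
grip_width: 0.0192
gripper_force: 78.6
```

Emit:
{"name": "servo_tool", "arguments": {"steps": [{"tx": 0,"ty": 0,"tz": -0.1,"yaw": 0,"claw": 1},{"tx": 0,"ty": 0,"tz": 0,"yaw": 0,"claw": 1}]}}

```text
time_s: 12.75
position: [0.4546, 0.1263, 0.0343]
tool_rot: [[-0.071, 0.997, 0.001], [0.997, 0.071, -0.0], [-0.0, 0.001, -1.0]]
ft_force: [-3.4, -0.6, 11.1]
grip_width: 0.0187
gripper_force: 80.5
```

Emit:
{"name": "servo_tool", "arguments": {"steps": [{"tx": 0,"ty": 0,"tz": 0,"yaw": 0,"claw": 4},{"tx": 0,"ty": 0,"tz": 0,"yaw": 0,"claw": 4},{"tx": 0,"ty": 0,"tz": 0,"yaw": 0,"claw": 4},{"tx": 0,"ty": 0,"tz": 2,"yaw": 0,"claw": 4},{"tx": 0,"ty": 0,"tz": 4,"yaw": 0,"claw": 4},{"tx": 0,"ty": 0,"tz": 4,"yaw": 0,"claw": 4},{"tx": 0,"ty": 0,"tz": 4,"yaw": 0,"claw": 4},{"tx": 1.36,"ty": -1.76,"tz": 0.5,"yaw": 6.15,"claw": 5},{"tx": 1.36,"ty": -1.76,"tz": 0.5,"yaw": 6.15,"claw": 5},{"tx": 1.36,"ty": -1.76,"tz": 0.5,"yaw": 6.15,"claw": 5},{"tx": 1.36,"ty": -1.76,"tz": 0,"yaw": 6.15,"claw": 5},{"tx": 1.36,"ty": -1.76,"tz": 0,"yaw": 6.15,"claw": 5},{"tx": 1.36,"ty": -1.76,"tz": 0,"yaw": 6.15,"claw": 5},{"tx": 1.36,"ty": -1.76,"tz": 0,"yaw": 6.15,"claw": 5},{"tx": 1.36,"ty": -1.76,"tz": 0,"yaw": 6.15,"claw": 5},{"tx": 1.36,"ty": -1.76,"tz": 0,"yaw": 6.15,"claw": 5},{"tx": 1.36,"ty": -1.76,"tz": 0,"yaw": 6.15,"claw": 5},{"tx": 0,"ty": 0,"tz": 0,"yaw": 0,"claw": 5},{"tx": 0,"ty": 0,"tz": 0,"yaw": 0,"claw": 5}]}}

```text
time_s: 14.65
position: [0.5902, -0.0497, 0.1879]
tool_rot: [[-0.909, 0.416, -0.001], [0.416, 0.909, 0.0], [0.001, -0.0, -1.0]]
ft_force: [-0.1, -0.7, 1.1]
grip_width: 0.0504
gripper_force: 0.0
```

```bash
cat > m7.py <<'E'
from meas import *
o=env.observe();print(o["position"],np.degrees(np.arctan2(o["tool_rot"][1,1],o["tool_rot"][0,1])),o["time_s"])
im,d,m=snap("wrist"); save("w2",im); np.savez("w2.npz",im=im)
hsv=cv2.cvtColor(im,cv2.COLOR_RGB2HSV).astype(int);H,S,V=[hsv[...,i] for i in range(3)]
b=((H>105)&(H<125)&(S>140)&(V>70)).astype(np.uint8);n,l,st,ce=cv2.connectedComponentsWithStats(b)
for i in range(1,n):
    if st[i,4]>150: rect(l==i,m,.052,"blue %s"%st[i],(0,0,640,480))
E
python3 m7.py
```

```text
[ 0.5902 -0.0497  0.1879] 65.42558769529383 14.65
blue [309 197  13  62 666] c [591.1945 -48.3133] size [ 9.0666 47.0128] long axis deg -24.55
blue [180 210  43  42 236] c [ 558.4268 -125.4116] size [ 4.4599 45.9428] long axis deg -70.1
blue [ 172  254   47   68 1009] c [ 598.3054 -149.0503] size [20.2532 59.2755] long axis deg -1.12
```

View pics/w2.png

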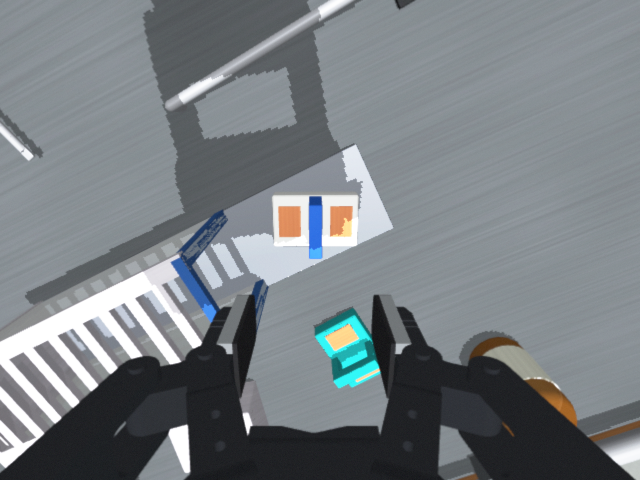

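The carrier is upright at (315,222), its bail bar vertical in the picture and in line with the jaws, so the tool yaw fits. I descend and grip the bar.

Emit:
{"name": "servo_tool", "arguments": {"steps": [{"tx": 0.05,"ty": 0.05,"tz": -3.5,"yaw": 0,"claw": 4},{"tx": 0,"ty": 0,"tz": -3.5,"yaw": 0,"claw": 4},{"tx": 0,"ty": 0,"tz": -3.4,"yaw": 0,"claw": 4},{"tx": 0,"ty": 0,"tz": -2.2,"yaw": 0,"claw": 4},{"tx": 0,"ty": 0,"tz": -1.3,"yaw": 0,"claw": 4},{"tx": 0,"ty": 0,"tz": 0,"yaw": 0,"claw": 3},{"tx": 0,"ty": 0,"tz": 0,"yaw": 0,"claw": 1.5},{"tx": 0,"ty": 0,"tz": 0,"yaw": 0,"claw": 0.5},{"tx": 0,"ty": 0,"tz": 0,"yaw": 0,"claw": 0.5},{"tx": 0,"ty": 0,"tz": 0,"yaw": 0,"claw": 0.5}], "newtons": 40}}

```text
time_s: 15.7
position: [0.5916, -0.0492, 0.0507]
tool_rot: [[-0.91, 0.414, 0.003], [0.414, 0.91, -0.001], [-0.003, 0.001, -1.0]]
ft_force: [-0.2, 1.4, 6.6]
grip_width: 0.009
gripper_force: 42.1
```

Emit:
{"name": "servo_tool", "arguments": {"steps": [{"tx": 0,"ty": 0,"tz": 1,"yaw": 0,"claw": 0.5},{"tx": 0,"ty": 0,"tz": 2,"yaw": 0,"claw": 0.5},{"tx": 0,"ty": 0,"tz": 3,"yaw": 0,"claw": 0.5},{"tx": 0,"ty": 0,"tz": 3,"yaw": 0,"claw": 0.5},{"tx": -0.5,"ty": 1.5,"tz": 0,"yaw": 2,"claw": 0.5},{"tx": -0.8,"ty": 2,"tz": 0,"yaw": 2,"claw": 0.5},{"tx": -1.1,"ty": 3,"tz": 0,"yaw": 2.5,"claw": 0.5},{"tx": -1.1,"ty": 3,"tz": 0,"yaw": 2.5,"claw": 0.5},{"tx": -1.2,"ty": 3,"tz": 0,"yaw": 2.5,"claw": 0.5},{"tx": -1.2,"ty": 3,"tz": 0,"yaw": 2.5,"claw": 0.5},{"tx": -1.2,"ty": 3,"tz": 0,"yaw": 2.5,"claw": 0.5},{"tx": -1.2,"ty": 3,"tz": 0,"yaw": 2.5,"claw": 0.5},{"tx": -1.2,"ty": 3,"tz": 0,"yaw": 2.5,"claw": 0.5},{"tx": -1.2,"ty": 3,"tz": 0,"yaw": 2.5,"claw": 0.5},{"tx": -1.2,"ty": 3,"tz": 0,"yaw": 2.5,"claw": 0.5},{"tx": -1,"ty": 2.5,"tz": 0,"yaw": 2,"claw": 0.5},{"tx": -0.9,"ty": 2.5,"tz": 0,"yaw": 1.3,"claw": 0.5},{"tx": 0,"ty": 0,"tz": 0,"yaw": 0,"claw": 0.5},{"tx": 0,"ty": 0,"tz": 0,"yaw": 0,"claw": 0.5}]}}

```text
time_s: 17.6
position: [0.4522, 0.306, 0.1389]
tool_rot: [[-0.996, -0.095, -0.001], [-0.095, 0.996, -0.001], [0.001, -0.001, -1.0]]
ft_force: [0.8, 0.3, -1.3]
grip_width: 0.009
gripper_force: 41.0
```

```bash
python3 - <<'E'
from meas import *
o=env.observe();print(o["position"],np.degrees(np.arctan2(o["tool_rot"][1,1],o["tool_rot"][0,1])),o["time_s"],o["ft_force"])
im,d,m=snap("scene");hsv=cv2.cvtColor(im,cv2.COLOR_RGB2HSV).astype(int);H,S,V=[hsv[...,i] for i in range(3)]
w,dw,mw=snap("wrist")
s0=ims["scene"]["im"];h0=cv2.cvtColor(s0,cv2.COLOR_RGB2HSV).astype(int)
rect((h0[...,0]<25)&(h0[...,1]>90)&(h0[...,2]>120),ms["scene"],.06,"plate(scene,start)",(400,258,470,312))
save("p1",np.vstack([cv2.resize(im[190:370,330:530],(640,320) if 0 else (333,300),interpolation=cv2.INTER_CUBIC),cv2.resize(w,(400,300))[:, :333]]) if 0 else np.hstack([cv2.resize(im[190:370,330:530],(333,300)),cv2.resize(w,(400,300))]))
E
```

```text
[0.4522 0.306  0.1389] 95.43564212076525 17.6 [ 0.7946  0.291  -1.301 ]
plate(scene,start) c [456.5258 314.144 ] size [ 77.7024 102.0921] long axis deg -85.16
```

View pics/p1.png

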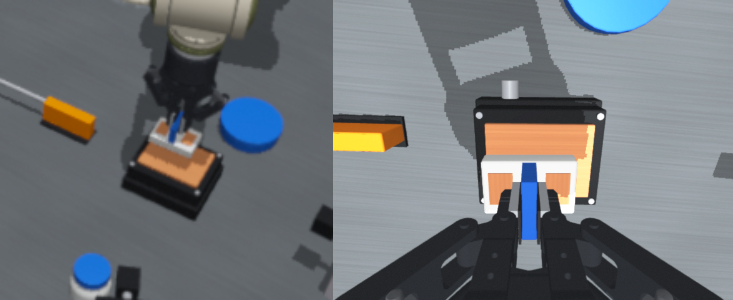

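The picker stands on its foot to the left, and the carrier hangs level over the plate, in line with it. I apply a small correction and lower gently.

Emit:
{"name": "servo_tool", "arguments": {"steps": [{"tx": 0.1,"ty": 0.5,"tz": 0,"yaw": -0.5,"claw": 0.5},{"tx": 0.1,"ty": 0.4,"tz": 0,"yaw": 0,"claw": 0.5},{"tx": 0,"ty": 0,"tz": -1,"yaw": 0,"claw": 0.5},{"tx": 0,"ty": 0,"tz": -1,"yaw": 0,"claw": 0.5},{"tx": 0,"ty": 0,"tz": -0.6,"yaw": 0,"claw": 0.5},{"tx": 0,"ty": 0,"tz": -0.4,"yaw": 0,"claw": 0.5},{"tx": 0,"ty": 0,"tz": -0.2,"yaw": 0,"claw": 0.5},{"tx": 0,"ty": 0,"tz": 0,"yaw": 0,"claw": 0.5},{"tx": 0,"ty": 0,"tz": 0,"yaw": 0,"claw": 0.5}]}}

```text
time_s: 18.6
position: [0.455, 0.3148, 0.1075]
tool_rot: [[-0.996, -0.085, 0.0], [-0.085, 0.996, 0.0], [-0.0, 0.0, -1.0]]
ft_force: [0.2, 0.1, -1.5]
grip_width: 0.0093
gripper_force: 41.0
```

Emit:
{"name": "servo_tool", "arguments": {"steps": [{"tx": 0,"ty": 0,"tz": -0.15,"yaw": 0,"claw": 0.5},{"tx": 0,"ty": 0,"tz": -0.1,"yaw": 0,"claw": 0.5},{"tx": 0,"ty": 0,"tz": -0.05,"yaw": 0,"claw": 0.5},{"tx": 0,"ty": 0,"tz": 0,"yaw": 0,"claw": 0.5}]}}

```text
time_s: 19.0
position: [0.4549, 0.3149, 0.1047]
tool_rot: [[-0.996, -0.085, 0.0], [-0.085, 0.996, 0.0], [-0.0, 0.0, -1.0]]
ft_force: [-2.1, 0.2, 4.7]
grip_width: 0.009
gripper_force: 41.7
```

Emit:
{"name": "servo_tool", "arguments": {"steps": [{"tx": 0,"ty": 0,"tz": 0,"yaw": 0,"claw": 1.8},{"tx": 0,"ty": 0,"tz": 0,"yaw": 0,"claw": 3},{"tx": 0,"ty": 0,"tz": 0,"yaw": 0,"claw": 3.5},{"tx": 0,"ty": 0,"tz": 0,"yaw": 0,"claw": 3.5},{"tx": 0,"ty": 0,"tz": 1,"yaw": 0,"claw": 3.5},{"tx": 0,"ty": 0,"tz": 3,"yaw": 0,"claw": 3.5},{"tx": 0,"ty": 0,"tz": 4,"yaw": 0,"claw": 3.5},{"tx": 0,"ty": 0,"tz": 4,"yaw": 0,"claw": 3.5},{"tx": -1,"ty": 0,"tz": 2,"yaw": 0,"claw": 3.5},{"tx": 0,"ty": 0,"tz": 0,"yaw": 0,"claw": 3.5},{"tx": 0,"ty": 0,"tz": 0,"yaw": 0,"claw": 3.5},{"tx": 0,"ty": 0,"tz": 0,"yaw": 0,"claw": 3.5}]}}

```text
time_s: 20.2
position: [0.4447, 0.3146, 0.2432]
tool_rot: [[-0.996, -0.084, -0.002], [-0.084, 0.996, -0.001], [0.002, -0.001, -1.0]]
ft_force: [-0.7, -0.5, -1.1]
grip_width: 0.0349
gripper_force: 0.0
```

```bash
python3 - <<'E'
from meas import *
im,d,m=snap("wrist");save("w3",im)
hsv=cv2.cvtColor(im,cv2.COLOR_RGB2HSV).astype(int);H,S,V=[hsv[...,i] for i in range(3)]
b=((H>105)&(H<125)&(S>140)&(V>70)).astype(np.uint8);n,l,st,ce=cv2.connectedComponentsWithStats(b)
for i in range(1,n):
    if st[i,4]>150: rect(l==i,m,.106,"blue %s"%st[i],(0,0,640,480))
cop=((H<25)&(S>90)&(V>100)).astype(np.uint8);n,l,st,ce=cv2.connectedComponentsWithStats(cop)
for i in range(1,n):
    if st[i,4]>300: rect(l==i,m,.06,"copper %s"%st[i],(0,0,640,480))
E
```

```text
blue [332   0 119  81 300] c [323.2114 348.4702] size [79.1215 32.5137] long axis deg 76.13
blue [307 208  12  39 373] c [444.7875 313.7706] size [29.4424  8.2032] long axis deg 4.56
blue [278 415  43  19 460] c [629.199  318.9841] size [38.1821 17.5279] long axis deg 77.01
copper [ 254  179  120   83 4140] c [453.722  314.8861] size [ 73.7962 100.6415] long axis deg -85.12
copper [  39  182  120   32 1552] c [448.0632 132.1219] size [ 26.1612 101.0013] long axis deg -86.08
copper [277 217  22  29 559] c [464.377  293.4907] size [25.6667 18.2438] long axis deg 4.88
```

View pics/w3.png

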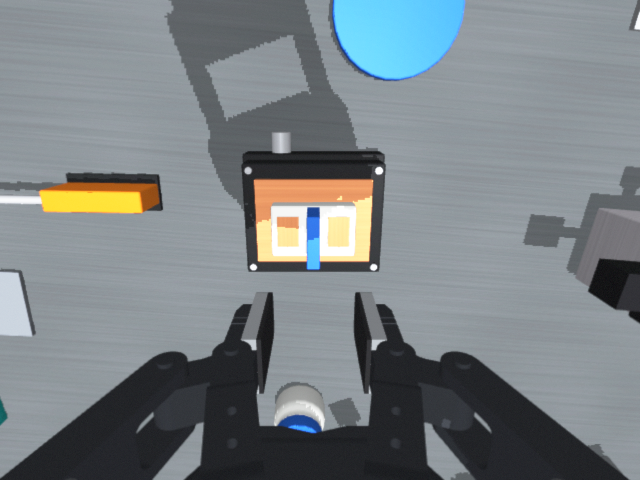

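The carrier sits square on the plate, base at (314,229) and plate at (314,220). The offset is parallax, and the measured centres agree within a few mm. The picker stands on its foot, so I hand in.

```bash
python3 -c "
from rig import env
print(env.close_job())"
```

```text
the job is handed in; nothing more can be done
None
```

The job is handed in after about 20 s of the 61 s allowed. The carrier was drawn out and set on the copper plate, square and within a few mm of centre by my measurements. The picker is back on its foot on the open bench, and the hand-in call returned no verdict.

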